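Aim the bench work light at the copper tee

TASK

Aim the yellow and black bench work light at the copper tee so that it can be inspected: swivel the light round and tip its head down until it points straight at the tee, then let go of it. Leave the tee where it lies.

Things in the scene. Friction and masses are not known exactly. Their poses are not given: they have to be found in the camera images.
- light_head (a point): Centre of a work light's head: black box 34 mm deep (x), 112 wide (y), 76 high (z), white lens with LEDs in a yellow frame. Lies 150 mm above the bench where the swivel and tilt axes cross, so it stays put. Axes turn with the head: it shines along -x; y is the tilt axis; the middle of the carrying bar lies 95 mm along +z (yellow, 10 mm thick, runs along y, 90 mm free, 52 mm air below).
- light_swivel (a joint): Swivel of the grey U-shaped yoke (160 mm wide) with the head about the vertical axis of its fixed round steel foot (140 mm across), rad; positive is anticlockwise from above; range -1.6 to 1.6. Stays where it is left (friction 0.12 N m). Turn it by the bar, gripped from above.
- light_tilt (a joint): Tilt of the head, rad; 0: shines level, bar straight above; positive: tipped down, bar moving forward, the way the light shines; range -0.6 to 1.1. Stays where it is left (friction 0.15 N m). The bar is a fixed round bail, part of the head: moved along its arc by fingers pointing down, it turns between the pads.
- copper_tee: Brown copper pipe tee, 39 x 57 x 22 mm, lying loose on the bench about 0.2 m from the foot of the light. Origin at the centre of its underside, z up. A white plastic elbow lies in a similar place next to it; it is not wanted.
There are look-alikes about, which are no part of the job. Several things look just like the copper_tee: the one meant starts farthest from the robot's base.

How it is judged:
By the outcome, as a careful person would: the job done as asked, in the order asked, and still so for the second after the job is handed in, with the robot touching nothing.
It also fails if it takes over 32 s, if anything falls off the work surface, if the arm or the gripper's body presses on something with over 40 N, if the wrist force passes 120 N, or if a joint passes its speed limit or range.

ROBOT

A 6-joint arm with a two-finger parallel gripper is mounted at the origin on a cart in front of the work surface, level with it; the furniture and walls round the work are solid. World frame = base frame: x ahead of the robot, y to its left, z up, the work surface at z = 0. Lengths are in mm, angles in degrees, forces in N, time in s.
With the tool pointing down it reaches from about 325 to 850 mm from the base axis. Payload 15.5 kg.
Tool frame: the origin (TCP) lies between the finger pads; the fingertips stand 11 mm ahead of it and the grasp point (between the pads) lies 8 mm behind it (robot.finger_overhang is the z of the fingertips in the tool frame, in mm); z points along the fingers, y is the line along which they close (so a half turn about z gives the same grasp; the last joint's range is limited). The gripper opens to 91 mm and grips with 3 to 60 N. Pads are 32 mm wide; open, the fingers measure 118 mm over their backs; the gripper's body (76 mm by 178 mm) begins 60 mm behind the grasp point.
Start: joints at [58.757, 28.281, 77.091, -0, 74.628, -5.472], TCP at [271.737, 562.837, 224.915] pointing down, gripper open.
Joint ranges: [-166.48, 166.48], [-47.26, 123.95], [12.59, 153.08], [-70.14, 250.14], [6.76, 159.57], [-176.63, 176.63]. Speed limits (degrees/s): [108.29, 108.29, 147.25, 172.46, 172.46, 172.46].

INTERFACE

Orientations are given as [roll, pitch, yaw] about the fixed x, y, z axes, in that order (R = Rz(yaw) Ry(pitch) Rx(roll)).
In Python, from station import robot gives the robot as it stands. Calls block until the motion is done:
- robot.reach(position, orientation): joint-space move of the TCP to a pose.
- robot.line_to(position, frame=None, speed=150, until_force=None): straight line of the TCP; frame=None keeps the orientation; speed is the mean speed in mm/s. With until_force (N) it stops when the force on the tool has changed by that much, and returns True; else False.
- robot.goto_joints(angles): joint-space move.
- robot.move_gripper(opening, strength=None): finger opening in mm; strength is the grip in N (None keeps the last); returns when the fingers have stopped.
- robot.pause(seconds).
- robot.inverse_kinematics(position, orientation): joint angles nearest the present ones, or None.
- robot.observe(): the state.
- robot.camera(name): name is "scene" or "top" or "wrist"; returns the picture (384x512x3 uint8, blue, green, red); there is no depth.
- robot.camera_model(name): a dict with "fov_y" (degrees; the focal length in pixels is half the picture's height over the tangent of half this angle, whatever the lens; pixels are square), "cx", "cy" (the principal point, pixels), "R" (3x3) and "t" (3): a world point X has camera coordinates R X + t; the wrist camera has in their place "mount" (4x4, takes a point from camera to tool coordinates, whose origin is the TCP and whose axes are the flange's). Camera axes: x right, y down, z forward; pixel columns grow to the right and rows downward; lengths in mm; the calibration is good to about 2 mm. A picture is of the moment at which its call begins: read the wrist's pose just before it. camera_model takes no time and is no camera call.
A pose or a line that the arm cannot do raises robot.IKError and nothing moves.
- robot.job_done(): hands the job in; it is judged then, once.
Trained networks look in the newest picture that a camera, given by its name, has taken for a name from the list of things; names that differ only in an ending like _2 or _b are one class to them, and where a whole thing is asked for, a point or a joint stands for the part that bears it (a point fixed in the world has none). Each returns a list of dicts, best first, with "score" (0 to 1); they miss things now and then, are a little off and sometimes report something else, mostly with a low value. They report only what shows in the picture. A call takes as long as a camera call. They do not tell look-alikes from the thing itself.
- robot.spot_in(query, camera): "point" ([x, y, z] in mm, in world coordinates, good to about 4 mm: the middle of the surface that is visible of it).
- robot.place_of(query, camera): "point" ([x, y, z] in mm, in world coordinates, good to about 4 mm: a listed point, or the origin of a listed thing).
The state is a dict: "time": time; "joint_pos": joint angles; "joint_velocities": joint speeds; "joint_torque": joint torques, N m; "eef_pos": TCP position; "tool_rot": TCP orientation; "ft_force": force on the tool from outside, world axes, zero at the start; "wrist_torque": the same for the moment, N m; "opening": finger opening in mm; "grasp_force": force on a finger pad.
Only numpy, scipy, OpenCV 4.12 (cv2) and the standard library are available. Lean on these libraries where they do the work, as an engineer would, in place of code of your own. Each camera call takes 0.05 s, during which the arm holds its last target. There are 200 camera calls.

## Working session

There is one attempt and no reset: what is moved stays moved. The work goes in short steps, each a Python script; the robot and the scene stay as the last script left them, time stands still between calls to the robot, and variables do not carry over. Pictures are saved under pics/ and viewed, at most 10 in all, crops included, and the job is handed in when it is done.

```bash
mkdir -p pics; ls; python3 - <<'E'
from station import robot
import cv2,numpy as np
a=robot.camera("scene");b=robot.camera("top")
cv2.imwrite("pics/s1.png",a);cv2.imwrite("pics/t1.png",b)
for c in("scene","top"):
  m=robot.camera_model(c);print(c,m["fov_y"],m["cx"],m["cy"],np.round(m["R"],3).tolist(),np.round(m["t"],1))
  for q in("light_head","copper_tee"):
    for d in robot.place_of(q,c): print(c,q,np.round(d["point"],1),round(d["score"],2))
print(robot.observe())
E
```

```text
pics
scene 51.512405607620124 248.71172912292414 201.30037672912363 [[0.668, -0.744, 0.003], [-0.55, -0.496, -0.672], [0.502, 0.447, -0.74]] [-395.4  234.3  788.4]
scene light_head [529.  -56.9 147.3] 0.91
top 51.66038192782254 261.7234096824135 195.55107876989993 [[-0.002, -1.0, 0.012], [-0.995, 0.0, -0.101], [0.101, -0.012, -0.995]] [-158.2  460.8  924.3]
top light_head [528.6 -55.9 147.6] 0.73
top copper_tee [ 349.3 -287.4    2. ] 0.73
top copper_tee [ 481.2 -241.4    3.9] 0.66
{'time': 0.3, 'joint_pos': array([ 5.87564931e+01,  2.82950827e+01,  7.71019785e+01, -1.90559813e-03,
        7.46275934e+01, -5.47024929e+00]), 'joint_velocities': array([ 0.01499697, -0.16414923, -0.02735873, -0.08977576, -0.013269  ,
       -0.00891679]), 'joint_torque': array([-4.77283280e-06, -8.77861047e+01, -3.81681919e+01,  7.09595997e-02,
        4.90623910e-02, -1.94460631e-05]), 'eef_pos': array([271.692641  , 562.73679408, 224.70198026]), 'tool_rot': array([-1.79975283e+02, -5.21460117e-04,  1.54227248e+02]), 'ft_force': array([-0.09656759, -0.24346362,  0.05159525]), 'wrist_torque': array([0.01737628, 0.00688128, 0.00701545]), 'grasp_force': 0.0, 'opening': 90.67936037017486}
```

View pics/s1.png

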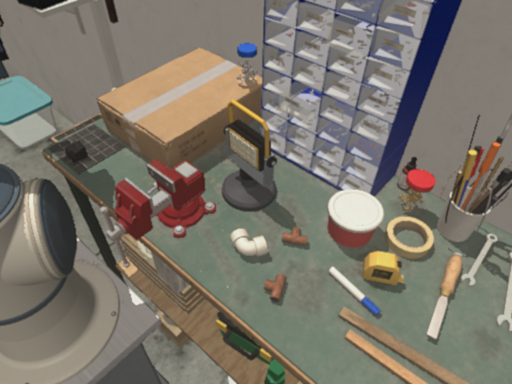

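View pics/t1.png

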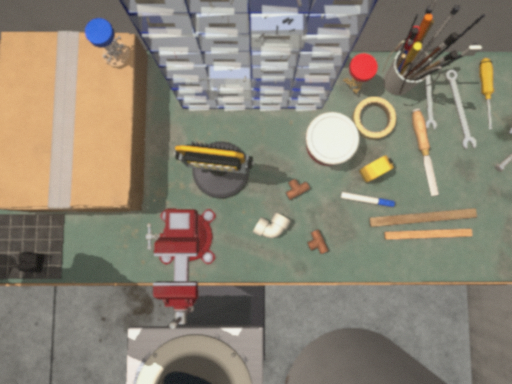

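Top view: up = +x. The two tees are at (298,188), which is farther from the base, and (318,241). The white elbow at (272,225) is not wanted. The light's bar runs from (177,150) to (246,157). I choose the tee at (298,188), about (481,-241), and will check it in a close crop.

```bash
cat >h.py <<'E'
from station import robot
import cv2,numpy as np
def P(c):
    m=robot.camera_model(c);f=192/np.tan(np.radians(m["fov_y"]/2))
    K=np.array([[f,0,m["cx"]],[0,f,m["cy"]],[0,0,1]])
    return K@np.c_[m["R"],np.array(m["t"])]
def proj(Pm,X): x=Pm@np.r_[X,1]; return x[:2]/x[2]
def tri(a,b):   # a: scene px, b: top px
    X=cv2.triangulatePoints(P("scene"),P("top"),np.float64(a).reshape(2,1),np.float64(b).reshape(2,1));return X[:3,0]/X[3,0]
E
python3 - <<'E'
from h import *
s=cv2.imread("pics/s1.png");t=cv2.imread("pics/t1.png")
a=cv2.resize(s[95:255,215:315],None,fx=3.6,fy=3.6,interpolation=cv2.INTER_CUBIC)
b=cv2.resize(t[135:255,168:328],None,fx=2.7,fy=2.7,interpolation=cv2.INTER_CUBIC)
o=np.zeros((580,800,3),np.uint8);o[:576,:360]=a;o[:324,365:365+432]=b
cv2.imwrite("pics/c1.png",o)
for n,im in(("s",s),("t",t)):
  h=cv2.cvtColor(im,cv2.COLOR_BGR2HSV);m=cv2.inRange(h,(3,80,40),(13,220,200))
  k,_,st,ce=cv2.connectedComponentsWithStats(m)
  for i in range(1,k):
    if st[i,4]>60 and 230<ce[i,0]<330 and 170<ce[i,1]<300: print(n,st[i],ce[i].round(1))
E
```

```text
s [282 227  25  19 273] [294.7 236.9]
s [264 274  22  27 327] [275.7 285.9]
t [286 180  23  19 244] [296.3 188.6]
t [308 230  20  23 261] [317.6 241.9]
```

View pics/c1.png

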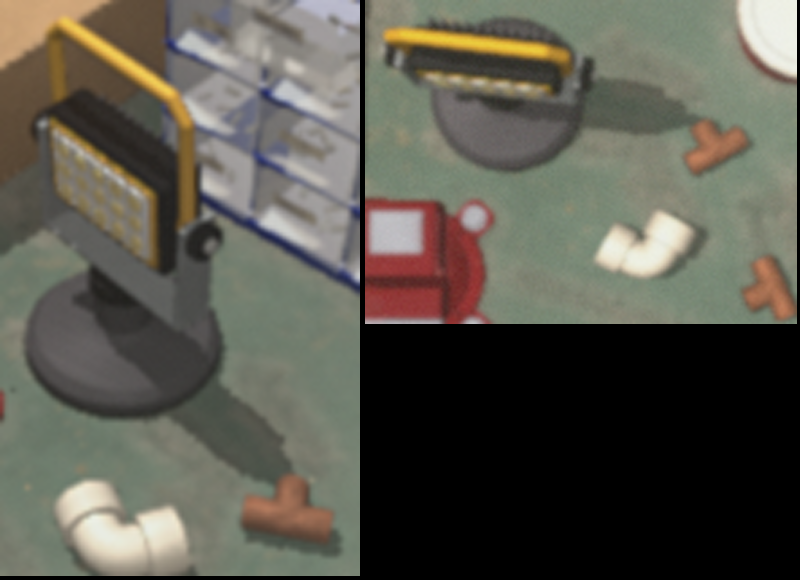

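The crop confirms a brown tee at top (296,189) / scene (295,237), separate from the white elbow. The bar's corners are at top (176.5,149) and (243,155.4), scene (232,102) and (266,123.6).

```bash
python3 - <<'E'
from h import *
print("tee",tri((294.7,236.9),(296.3,188.6)).round(1), "other",tri((275.7,285.9),(317.6,241.9)).round(1))
L=tri((232.2,101.7),(176.5,149));R=tri((266.4,123.6),(243.2,155.4));print("bar",L.round(1),R.round(1),((L+R)/2).round(1),np.linalg.norm(L-R))
d=L-R;print("yaw",np.degrees(np.arctan2(-d[0],d[1])))
# foot: fit of dark ellipse not needed; refresh networks for averages
for c in("scene","top"):
  for k in range(2):
    robot.camera(c)
    for q in("light_head","copper_tee"):
      for r in robot.place_of(q,c): print(c,q,np.round(r["point"],1),round(r["score"],2))
E
```

```text
tee [ 478.7 -242.6   14.7] other [ 350.2 -291.7   17.5]
bar [529.   -0.9 241.6] [ 510.6 -121.4  253.4] [519.8 -61.1 247.5] 122.43511031067483
yaw -8.677206596557463
scene light_head [528.8 -59.5 146. ] 0.78
scene light_head [ 481.1 -240.     4. ] 0.19
scene copper_tee [ 346.9 -291.6    2.3] 0.81
scene copper_tee [ 479.7 -243.5    3.4] 0.63
scene light_head [527.  -56.6 148.7] 0.93
scene copper_tee [ 478.5 -243.6    3.6] 0.86
scene copper_tee [ 346.6 -289.8    4.7] 0.67
top light_head [524.4 -58.8 149.6] 0.93
top copper_tee [ 4.814e+02 -2.393e+02 -2.000e-01] 0.5
top copper_tee [ 352.6 -286.7    2.3] 0.49
top light_head [526.9 -57.5 148.8] 0.77
top copper_tee [ 480.8 -241.5    3. ] 0.86
top copper_tee [ 349.4 -287.7    4. ] 0.78
```

```bash
python3 - <<'E'
from h import *
p=robot.observe()["eef_pos"]
robot.line_to([p[0],p[1],380],speed=300)
robot.reach([519,-59,350],[180,0,82.5])
robot.move_gripper(60,20)
o=robot.observe();print(o["time"],o["eef_pos"].round(1),o["tool_rot"].round(1),o["joint_pos"].round(1))
im=robot.camera("wrist");cv2.imwrite("pics/w1.png",im);m=robot.camera_model("wrist");print(m)
E
```

```text
4.6 [519. -59. 350.] [180.    0.   82.5] [-13.   13.9  80.   -0.   86.   -5.5]
{'fov_y': 68.38321289225202, 'cx': 260.8881979874411, 'cy': 196.02649885145664, 'mount': array([[-3.81372716e-04, -9.71330695e-01, -2.37732066e-01,
         6.70281494e+01],
       [ 9.99999911e-01, -4.12802702e-04,  8.24257907e-05,
         7.93232738e-01],
       [-1.78199140e-04, -2.37732013e-01,  9.71330767e-01,
        -1.60222667e+02],
       [ 0.00000000e+00,  0.00000000e+00,  0.00000000e+00,
         1.00000000e+00]])}
```

View pics/w1.png

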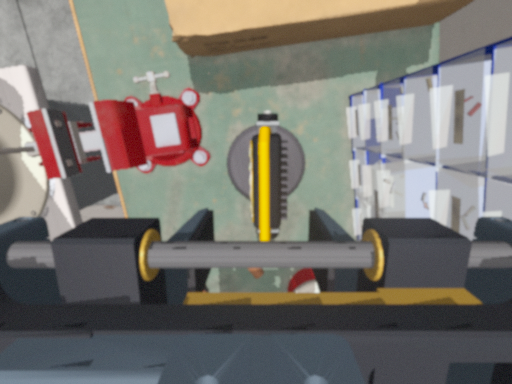

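The wrist view shows the yellow bar upright at column ~264, rows 125–240, centred between the fingers. I'll measure its line, then grip it.

```bash
cat >>h.py <<'E'
from scipy.spatial.transform import Rotation as Rn
def wrist_ray(px,o,z):
    m=robot.camera_model("wrist");f=192/np.tan(np.radians(m["fov_y"]/2));M=m["mount"]
    R=Rn.from_euler("xyz",o["tool_rot"],degrees=True).as_matrix()
    c=R@M[:3,3]+o["eef_pos"];d=R@M[:3,:3]@np.array([(px[0]-m["cx"])/f,(px[1]-m["cy"])/f,1])
    return c+d*(z-c[2])/d[2]
def barline(im,o,z,box):
    x0,y0,x1,y1=box
    h=cv2.cvtColor(im,cv2.COLOR_BGR2HSV);mk=cv2.inRange(h,(18,150,120),(32,255,255))
    n,l,st,_=cv2.connectedComponentsWithStats(mk[y0:y1,x0:x1]);i=1+np.argmax(st[1:,4])
    pts=np.argwhere(l==i)[:,::-1]+[x0,y0]
    vx,vy,cx,cy=cv2.fitLine(np.float32(pts),cv2.DIST_HUBER,0,.01,.01).ravel()
    A=wrist_ray((cx-40*vx,cy-40*vy),o,z);B=wrist_ray((cx+40*vx,cy+40*vy),o,z);d=B-A
    return (cx,cy),(vx,vy),st[i],A,B,(np.degrees(np.arctan2(-d[0],d[1]))+90)%180-90
E
python3 - <<'E'
from h import *
o=robot.observe();im=cv2.imread("pics/w1.png")
r=barline(im,o,245,(235,110,290,238));print(r)
A,B=r[3],r[4];t=(-58-A[1])/(B[1]-A[1]);print("x at y=-58",(A+t*(B-A)).round(1))
E
```

```text
((np.float32(263.96445), np.float32(181.67017)), (np.float32(0.0012257851), np.float32(0.9999992)), array([  22,   16,   14,  112, 1302], dtype=int32), array([529.60582856,  -6.19484548, 245.        ]), array([519.7227001 , -83.29052046, 245.        ]), np.float64(-7.305077777457086))
x at y=-58 [523. -58. 245.]
```

```bash
cat >>h.py <<'E'
H=np.array([527.5,-57.6,150.]);T=np.array([480.,-242.,11.])
def tcp(psi,tilt,H=H,r=95.):   # TCP for bar gripped at grasp point, deg
    p,t=np.radians([psi,tilt]);fw=-np.array([np.cos(p),np.sin(p),0])
    return H+r*(np.sin(t)*fw+np.array([0,0,np.cos(t)]))-[0,0,8]
E
python3 - <<'E'
from h import *
psi0=-7.3;t0=2.7
p=tcp(psi0,t0);print(p)
robot.line_to(p+[0,0,30],[180,0,90+psi0],speed=150)
hit=robot.line_to(p,speed=80,until_force=8)
robot.move_gripper(5,25)
o=robot.observe();print(hit,o["time"],o["eef_pos"].round(1),o["opening"],o["grasp_force"],o["ft_force"].round(1))
if not hit and 6<o["opening"]<14:
  d=T-H;psi=np.degrees(np.arctan2(-d[1],-d[0]));tl=np.degrees(np.arctan2(-d[2],np.hypot(d[0],d[1])));print(psi,tl)
  for a in np.linspace(psi0,psi,7)[1:]:
    robot.line_to(tcp(a,t0),[180,0,90+a],speed=10)
    o=robot.observe();print(round(a,1),round(o["time"],2),o["ft_force"].round(1),o["wrist_torque"].round(2),round(o["opening"],1))
E
```

```text
[523.06116047 -57.03137154 236.89453812]
False 6.7083 [523.  -57.  236.9] 9.470164631645224 24.997320771217346 [-0.7  0.4  2.2]
75.55508130092008 36.12821122087313
6.5 7.1 [-0.3 -1.2  1.4] [-0.18  0.13  0.12] 9.1
20.3 7.49 [-0.2 -2.   0.4] [-0.22  0.03  0.08] 9.4
34.1 7.88 [ 0.9 -1.4 -0.4] [-0.32 -0.18  0.08] 9.0
47.9 8.28 [ 2.4 -1.6 -1.3] [-0.35 -0.42  0.15] 8.9
61.7 8.67 [ 4.1 -1.9 -2.1] [-0.34 -0.8   0.04] 9.4
75.6 9.06 [ 4.9 -1.4 -2.4] [-0.24 -0.86  0.1 ] 9.7
```

```bash
python3 - <<'E'
from h import *
psi,t0,tl=75.555,2.7,36.13
for t in np.linspace(t0,tl,8)[1:]:
    robot.line_to(tcp(psi,t),speed=60)
    o=robot.observe();print(round(t,1),round(o["time"],2),o["ft_force"].round(1),o["wrist_torque"].round(2),round(o["opening"],1))
print(o["eef_pos"],o["tool_rot"])
robot.move_gripper(45)
p=o["eef_pos"];robot.line_to([p[0],p[1],350],speed=200)
o=robot.observe();print(o["time"])
w=robot.camera("wrist");s=robot.camera("scene");t=robot.camera("top")
for n,i in(("w2",w),("s2",s),("t2",t)):cv2.imwrite(f"pics/{n}.png",i)
np.save("o2.npy",o,allow_pickle=True)
a=cv2.resize(s[90:250,205:315],(396,576),interpolation=cv2.INTER_CUBIC)
b=cv2.resize(w,(400,300));c=cv2.resize(t[120:210,180:300],(400,300))
cv2.imwrite("pics/c2.png",np.hstack([a,np.vstack([b,c])[:576]]))
E
```

```text
7.5 9.34 [ 4.4 -1.6  1.1] [-0.05 -0.88 -0.04] 9.4
12.3 9.62 [ 4.8 -1.4  3.2] [-0.05 -0.72 -0.01] 9.6
17.0 9.91 [ 4.2 -1.6  1. ] [-0.1  -0.62 -0.03] 9.5
21.8 10.19 [ 3.2 -0.7 -0.1] [ 0.   -0.61 -0.06] 9.3
26.6 10.47 [ 3.7  0.3 -2.7] [ 0.18 -0.47 -0.03] 9.1
31.4 10.76 [ 2.6  1.2 -2.2] [ 0.35 -0.31  0.  ] 9.8
36.1 11.04 [ 0.8  0.8 -1.9] [ 0.35 -0.2  -0.01] 9.0
[ 513.28692493 -111.90324034  218.4964804 ] [-1.79997903e+02 -3.84967893e-02  1.65534419e+02]
12.5583
```

View pics/c2.png

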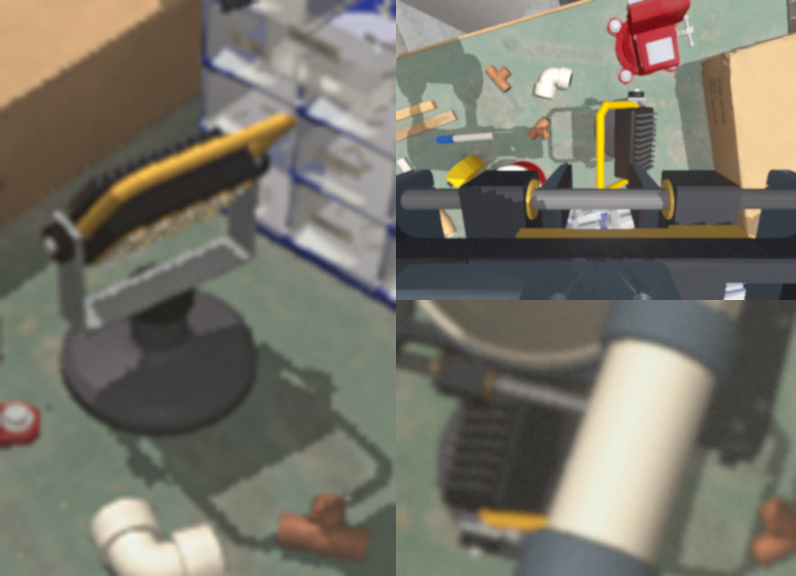

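The crop shows the head swivelled and tipped towards the tee, with the bar free. The tee is undisturbed at crop (325,530). I'll retreat and check the angles numerically.

```bash
python3 - <<'E'
from h import *
o=np.load("o2.npy",allow_pickle=True).item();w=cv2.imread("pics/w2.png")
r=barline(w,o,226.7,(240,135,285,205));A,B=r[3],r[4];print("wrist bar",r[0],r[2],A.round(1),B.round(1),"psi",r[5])
h=cv2.cvtColor(w,cv2.COLOR_BGR2HSV);m=cv2.inRange(h,(3,80,40),(13,220,200));m[:140]=0
k,_,st,ce=cv2.connectedComponentsWithStats(m)
for i in range(1,k):
  if st[i,4]>60 and ce[i,1]<200:print(st[i],ce[i],wrist_ray(ce[i],o,14).round(1))
robot.reach([330,380,380],[180,0,130])
s=robot.camera("scene");t=robot.camera("top")
cv2.imwrite("pics/s3.png",s);cv2.imwrite("pics/t3.png",t)
for c in("scene","top"):
  for q in("light_head","copper_tee"):
    for d in robot.place_of(q,c):print(c,q,np.round(d["point"],1),round(d["score"],2))
print(robot.observe()["time"])
a=cv2.resize(s[105:235,215:315],(400,520),interpolation=cv2.INTER_CUBIC)
c=cv2.resize(t[135:235,180:280],(400,400),interpolation=cv2.INTER_CUBIC);c=np.vstack([c,np.zeros((120,400,3),np.uint8)])
cv2.imwrite("pics/c3.png",np.hstack([a,c]))
E
```

```text
wrist bar (np.float32(262.16977), np.float32(168.77605)) [ 16   0  29  70 815] [ 528.5 -117.6  226.7] [452.1 -90.7 226.7] psi 70.57730810987903
[168 150  30  29 421] [183.26840855 166.77909739] [ 480.9 -243.8   14. ]
scene light_head [529.6 -60.1 148.1] 0.61
scene copper_tee [ 345.8 -290.9    2.3] 0.86
scene copper_tee [ 481.2 -243.     3.2] 0.76
top light_head [525.1 -56.6 149.3] 0.98
top copper_tee [ 480.9 -237.6   -1.1] 0.76
top copper_tee [ 350.7 -291.1    2.7] 0.55
14.9083
```

View pics/c3.png

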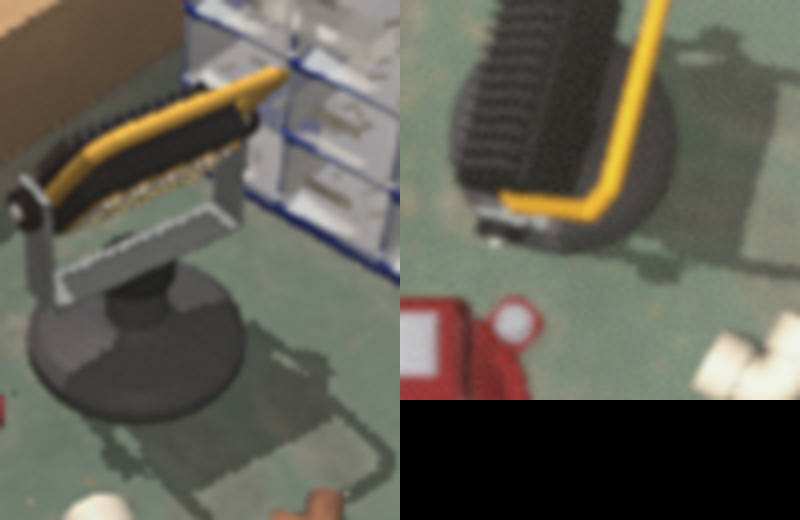

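```bash
python3 - <<'E'
from h import *
o=np.load("o2.npy",allow_pickle=True).item();w=cv2.imread("pics/w2.png")
r=barline(w,o,226.7,(250,145,270,203));A,B=r[3],r[4];print("wrist bar",r[0],r[2],A.round(1),B.round(1),"psi",r[5])
def line(f,box,n):
    im=cv2.imread(f);x0,y0,x1,y1=box;h=cv2.cvtColor(im,cv2.COLOR_BGR2HSV)
    mk=cv2.inRange(h,(15,120,110),(32,255,255))[y0:y1,x0:x1]
    k,l,st,_=cv2.connectedComponentsWithStats(mk);i=1+np.argmax(st[1:,4]);p=np.argwhere(l==i)[:,::-1]+[x0,y0]
    vx,vy,cx,cy=cv2.fitLine(np.float32(p),cv2.DIST_HUBER,0,.01,.01).ravel();print(n,st[i],(vx,vy,cx,cy))
    u=np.array([-vy,vx,vy*cx-vx*cy]);return P(n).T@u
def bar(s,sb,t,tb):
    a=line(s,sb,"scene");b=line(t,tb,"top")
    d=np.cross(a[:3],b[:3]);d/=np.linalg.norm(d)
    d*=np.sign(d[1]) ; n=np.array([d[0],d[1],0])
    X=np.linalg.solve(np.array([a[:3],b[:3],d]),[-a[3],-b[3],d@H])  # point nearest head
    psi=(np.degrees(np.arctan2(-d[0],d[1]))+90)%180-90;q=X-H;q=q
    fw=-np.array([np.cos(np.radians(psi)),np.sin(np.radians(psi)),0])
    print("d",d.round(3),"X",X.round(1),"psi",round(psi,2),"r",np.linalg.norm(q),"tilt",np.degrees(np.arctan2(q@fw,q[2])))
bar("pics/s1.png",(235,100,262,125),"pics/t1.png",(180,142,240,162))
bar("pics/s3.png",(243,118,282,143),"pics/t3.png",(230,110,250,180))
E
```

```text
wrist bar (np.float32(261.0173), np.float32(173.23238)) [  6   0  13  58 623] [ 533.6 -116.1  226.7] [454.6 -95.6 226.7] psi 75.45413096951685
scene [  0   0  27  24 183] (np.float32(0.81043166), np.float32(0.58583313), np.float32(247.95818), np.float32(111.36315))
top [  0   3  60  13 403] (np.float32(0.9931136), np.float32(0.117155746), np.float32(209.2256), np.float32(150.72388))
d [0.108 0.993 0.051] X [520.4 -62.  249.3] psi -6.19 r 99.67275713850219 tilt 3.771055850647804
scene [  0   4  39  21 208] (np.float32(0.9298129), np.float32(-0.36803252), np.float32(261.69104), np.float32(131.89937))
top [  0  16  18  54 402] (np.float32(0.18771905), np.float32(-0.98222274), np.float32(238.63377), np.float32(152.9673))
d [-0.98   0.172  0.098] X [ 525.4 -113.   226. ] psi 80.07 r 94.09178368316509 tilt 35.88567122924753
```

The wrist view (psi 75.5°, tilt about 35.5°) and the two-view fit (tilt 35.9°) agree with the wanted 75.6° and 36.1°. The two-view psi (80°) is the noisy one, so I'll check it with the top view alone and the bar held level.

```bash
python3 - <<'E'
from h import *
M=P("top")
def at(px,z): # intersect with plane z
    A=np.c_[M[:,0],M[:,1],-np.r_[px,1]];return np.linalg.solve(A,-(M[:,2]*z+M[:,3]))[:2]
def psi(c,v,z):
    a=at(c-25*v,z);b=at(c+25*v,z);d=a-b;return (np.degrees(np.arctan2(-d[0],d[1]))+90)%180-90
print("before",psi(np.array([209.23,150.72]),np.array([.9931,.1172]),245))
f=psi(np.array([238.63,152.97]),np.array([.1877,-.9822]),226.7);print("after",f)
if abs(f-75.5)<3:
    print(robot.observe()["time"]);print(robot.job_done())
E
```

```text
before -6.778500706150979
after 79.59977341647664
```

```bash
python3 - <<'E'
from h import *
M=P("top")
def at(px,z):
    A=np.c_[M[:,0],M[:,1],-np.r_[px,1]];return np.linalg.solve(A,-(M[:,2]*z+M[:,3]))[:2]
im=cv2.imread("pics/t3.png");h=cv2.cvtColor(im,cv2.COLOR_BGR2HSV);mk=cv2.inRange(h,(15,120,110),(32,255,255))
rows=[];
for y in range(112,190,3):
    x=np.flatnonzero(mk[y,222:262])+222
    print(y,(x.min(),x.max(),len(x)) if len(x) else None,end="; ")
    if len(x) and 132<=y<=178: rows.append((x.mean(),y))
vx,vy,cx,cy=cv2.fitLine(np.float32(rows),cv2.DIST_HUBER,0,.01,.01).ravel();c=np.array([cx,cy]);v=np.array([vx,vy])
a=at(c-20*v,226.7);b=at(c+20*v,226.7);d=a-b
print("\n",a,b,(np.degrees(np.arctan2(-d[0],d[1]))+90)%180-90)
E
```

```text
112 None; 115 None; 118 None; 121 None; 124 None; 127 (np.int64(229), np.int64(245), 17); 130 (np.int64(224), np.int64(246), 23); 133 (np.int64(242), np.int64(247), 6); 136 (np.int64(242), np.int64(246), 5); 139 (np.int64(241), np.int64(245), 5); 142 (np.int64(240), np.int64(245), 6); 145 (np.int64(239), np.int64(244), 6); 148 (np.int64(238), np.int64(244), 7); 151 (np.int64(237), np.int64(243), 7); 154 (np.int64(236), np.int64(242), 7); 157 (np.int64(235), np.int64(241), 7); 160 (np.int64(234), np.int64(241), 8); 163 (np.int64(234), np.int64(240), 7); 166 (np.int64(233), np.int64(239), 7); 169 (np.int64(232), np.int64(238), 7); 172 (np.int64(231), np.int64(237), 7); 175 (np.int64(231), np.int64(237), 7); 178 (np.int64(230), np.int64(236), 7); 181 (np.int64(228), np.int64(235), 8); 184 (np.int64(222), np.int64(233), 12); 187 (np.int64(222), np.int64(231), 10); 
 [ 471.42044448 -101.21878428] [ 545.82501188 -120.01169922] 75.82485161849911
```

The earlier 80° came from a side arm of the bail falling inside the fit window. With that excluded the top view gives 75.8°, which agrees with the wrist view. I'll hand in.

```bash
python3 -c "
from station import robot
print(robot.observe()['time'],robot.job_done())"
```

```text
the job is handed in; nothing more can be done
14.9083 None
```

I aimed the work light at the copper tee farthest from the base and let go of it. The final pictures put it within about 1° of the tee in swivel and tilt, the tee was not moved, and I handed the job in at 14.9 s; no verdict came back.

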